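# Sweep plaster offcuts off the bench into the catch drawer

## Task

The plaster model on the metal plate has just been trimmed. With the fingertips, sweep the four loose plaster offcuts that lie round it off the front edge of the bench, clear of the wooden bench pin, so that they drop into the open catch drawer below. Only push them along, without lifting or carrying them, and leave the model, the bridge, the dressing stone and the tin where they stand.

Things in the scene. Friction and masses are not known exactly. Their poses are not given: they have to be found in the camera images.
- offcut_0_centre (a point): first plaster offcut: an angular broken lump of cream stone, about 26x22x17 mm long, wide and high, 11 to 20 g, loose on the bench top. The point is in its middle, 7 mm above its underside as it lies at the start
- offcut_1_centre (a point): second plaster offcut: an angular broken lump of cream stone, about 24x22x16 mm long, wide and high, 11 to 20 g, loose on the bench top. The point is in its middle, 7 mm above its underside as it lies at the start
- offcut_2_centre (a point): third plaster offcut: an angular broken lump of cream stone, about 26x19x17 mm long, wide and high, 11 to 20 g, loose on the bench top. The point is in its middle, 7 mm above its underside as it lies at the start
- offcut_3_centre (a point): fourth plaster offcut: an angular broken lump of cream stone, about 32x15x13 mm long, wide and high, 11 to 20 g, loose on the bench top. The point is in its middle, 7 mm above its underside as it lies at the start
- edge_gap (a point): fixed point on the upper front edge of the bench top (z = 0), in the middle of the 200 mm stretch (100 mm to either side) that is clear below, down to the catch drawer. y axis along the edge to the left (world +y side), x axis in over the bench, square to the edge. From y = -116 to -210 mm a nozzle and the bench pin stick out in front; what is swept off there lands on them
- bench_frame_catch_drawer (a joint): catch drawer under the bench edge: 0 = shut, positive = metres pulled out, along -x of edge_gap; it stands open 0.20 to 0.25 m and has about 4 N of friction. Opened by d, it leaves a gap of d between the bench edge and the inside of its front, on the whole free stretch
- drawer_floor (a point): middle of the drawer's floor, on its upper face, 146 mm below the bench top; moves with the drawer. x towards the back of the drawer, y to the left. The inside measures 456 mm in x, 514 mm in y, with sides about 25 mm high; the rear half is under the bench
- bench_pin: the fixed wooden bench pin, a wedge that sticks out level in front of the bench edge, 155 mm out and 75 mm wide, its top 4 mm under the bench top; origin in its middle, 77 mm under its top. The extraction nozzle sits below it, a little to its left
- plaster_model: plaster arch model with teeth, 62x66x28 mm, not to be moved; origin at the centre of its underside, loose
- bridge: white three-tooth zirconia bridge, 11x26x8 mm, finished work, not to be moved; origin at the centre of its underside, long in its y
- stone_block: grey dressing stone, 24x52x16 mm, not to be moved; origin at the centre of its underside, long in its y
- polishing_tin: round tin with its lid, diameter 64 mm, 28 mm high, not to be moved; origin at the centre of its underside

How it is judged (in metres and radians):
At the end, for the whole second after the job is handed in: the four offcuts lie at rest inside the catch drawer (x of offcut_0_centre in the frame of drawer_floor between -0.228 and 0.228 m and y of offcut_0_centre in the frame of drawer_floor between -0.257 and 0.257 m and z of offcut_0_centre in the frame of drawer_floor between -0.005 and 0.035 m and x of offcut_1_centre in the frame of drawer_floor between -0.228 and 0.228 m and y of offcut_1_centre in the frame of drawer_floor between -0.257 and 0.257 m and z of offcut_1_centre in the frame of drawer_floor between -0.005 and 0.035 m and x of offcut_2_centre in the frame of drawer_floor between -0.228 and 0.228 m and y of offcut_2_centre in the frame of drawer_floor between -0.257 and 0.257 m and z of offcut_2_centre in the frame of drawer_floor between -0.005 and 0.035 m and x of offcut_3_centre in the frame of drawer_floor between -0.228 and 0.228 m and y of offcut_3_centre in the frame of drawer_floor between -0.257 and 0.257 m and z of offcut_3_centre in the frame of drawer_floor between -0.005 and 0.035 m and linear speed of each of offcut_0, offcut_1, offcut_2, offcut_3 below 0.02 m/s); the robot touches nothing.
It fails at once if an offcut is lifted off the bench (its centre more than 32 mm above the bench top) (height (world z) of any of offcut_0_centre, offcut_1_centre, offcut_2_centre, offcut_3_centre above 0.032 m).
It fails at once if an offcut is carried down past the bench edge instead of dropping (the fingers touch it 50 mm or more below the bench top) ((height (world z) of offcut_0_centre below -0.05 m and contact force between the fingers and offcut_0 above 0.5 N) or (height (world z) of offcut_1_centre below -0.05 m and contact force between the fingers and offcut_1 above 0.5 N) or (height (world z) of offcut_2_centre below -0.05 m and contact force between the fingers and offcut_2 above 0.5 N) or (height (world z) of offcut_3_centre below -0.05 m and contact force between the fingers and offcut_3 above 0.5 N)).
It fails at once if an offcut falls past the drawer (height (world z) of any of offcut_0_centre, offcut_1_centre, offcut_2_centre, offcut_3_centre below -0.2 m).
It fails at once if the model, the bridge, the dressing stone or the tin is moved by more than 15 mm (distance of any of plaster_model, bridge, stone_block, polishing_tin from where it was at the start of the episode above 0.015 m).
It also fails if it takes over 67 s, if anything falls off the work surface, if the arm or the gripper's body presses on something with over 40 N, if the wrist force passes 120 N, or if a joint passes its speed limit or range.

## Robot

A 6-joint arm with a two-finger parallel gripper is mounted at the origin on a cart in front of the work surface, level with it; the furniture and walls round the work are solid. World frame = base frame: x ahead of the robot, y to its left, z up, the work surface at z = 0. Lengths are in mm, angles in rad, forces in N, time in s.
With the tool pointing down it reaches from about 350 to 725 mm from the base axis. Payload 4.3 kg.
Tool frame: the origin (TCP) lies midway between the tips of the shut fingers; the grasp point (between the pads) lies 19 mm behind it; z points along the fingers, y is the line along which they close (so a half turn about z gives the same grasp; the last joint's range is limited). The gripper opens to 85 mm and grips with 20 to 120 N. Pads are 22 mm wide; open, the fingers measure 114 mm over their backs; the gripper's body (76 mm by 85 mm) begins 54 mm behind the grasp point. The pads swing forward as they close: fully open they stand 13 mm farther back than shut.
Start: joints at [-0.11, 0.377, 0.081, 1.274, 0, 1.46], TCP at [575.036, 0.002, 231.329] pointing down, gripper open.
Joint ranges: [-2.72, 2.72], [-0.84, 1.66], [-1.02, 1.22], [-1.77, 2.12], [-1.37, 1.28], [-3.14, 3.14]. Speed limits (rad/s): [2.57, 2.57, 3.14, 3.14, 3.14, 3.14].

## Interface

Orientations are given as a unit quaternion [w, x, y, z].
In Python, from rig import readout, eyes, job_done gives the robot as it stands.
- The arm moves only by the shell command python3 -m jog 'ROWS' [OPENING]. ROWS is JSON, a list of rows, each a list of 2 entries, a list of its own where there are three numbers: the shift along the tool's x, y, z each as a share of 0.15 m, from -1 to 1, then the turn, a rotation vector about the tool's x, y, z each as a share of pi rad, from -1 to 1. In form: [[[dx, dy, dz], [wx, wy, wz]], ...]. A call has 1 to 12 rows; each row is the pose to reach, as a shift and turn from the pose commanded when the call began, along the tool's axes at that moment, turning the shorter way round; what a row does not reach only later rows make up. A row lasts 1/10 s, in which the tool goes at most 50 mm and 8.59 degrees, less where a joint would pass 70% of its speed; a pose out of reach is approached as far as the arm can. A call with a number of a shift or a turn outside -1 to 1 is refused whole. A call with a gripper value outside its range is refused whole. OPENING is the opening, from -1 (shut) to 1 (fully open), so that 0 is half open, set as the call begins (- or left out, the last holds). The fingers move at their own pace and stop on an object; the grip force is fixed at half the most. Time passes only in rows, so rows that repeat a pose let the fingers close. It gives the time, the measured TCP pose, the force, the opening and the grip force at its end, in the units of the state.
- readout.sense(): the state, without advancing time (a new reading comes with each control period).
- eyes.read_camera(name): name is "scene" or "side" or "wrist"; returns a dict with "color" (400x640x3 uint8, red, green, blue), "fx", "fy", "cx", "cy" (pixels), "world_from_camera" (4x4, takes a point from camera to world coordinates). Camera axes: x right, y down, z forward; pixel columns grow to the right and rows downward; lengths in mm; the calibration is good to about 2 mm. A picture is of the moment at which its call begins. There is no depth.
- job_done(): hands the job in; it is judged then, once.
The state is a dict: "time": time; "joint_pos": joint angles; "qvel": joint speeds; "tau": joint torques, N m; "eef_pos": TCP position; "tool_rot": TCP orientation; "force": force on the tool from outside, world axes, zero at the start; "torque": the same for the moment, N m; "gripper_width": finger opening in mm; "finger_force": force on a finger pad.
Only numpy, scipy, OpenCV 4.12 (cv2) and the standard library are available. Lean on these libraries where they do the work, as an engineer would, in place of code of your own. Each camera call takes 0.05 s, during which the arm holds its last target. There are 200 camera calls.

## Working session

There is one attempt and no reset: what is moved stays moved. The work goes in short steps, Python scripts to look and compute and a shell command to move; the robot and the scene stay as the last step left them, time stands still between calls to the robot, and variables do not carry over. Pictures are saved under pics/ and viewed, at most 10 in all, crops included, and the job is handed in when it is done.

```bash
mkdir -p pics; ls; python3 - <<'E'
from rig import readout, eyes
import cv2, numpy as np
s=readout.sense(); print(s)
for n in ["scene","side","wrist"]:
    c=eyes.read_camera(n); cv2.imwrite(f"pics/{n}0.png",c["color"][:,:,::-1])
    np.savez(f"pics/{n}0.npz",**c)
    print(n,c["fx"],c["cx"],c["cy"],np.round(c["world_from_camera"],3).tolist())
E
```

```text
pics
{'time': 0.0, 'joint_pos': array([-1.10306923e-01,  3.78082290e-01,  7.96130075e-02,  1.27442801e+00,
        7.21458864e-06,  1.46049833e+00]), 'qvel': array([-0.00049401,  0.00097208, -0.00126148,  0.00018988,  0.00165298,
        0.00115476]), 'tau': array([ 5.03441061e-04, -4.63600910e+01,  2.69876987e+01,  2.07655923e-02,
       -6.74222474e-05, -6.15417605e-06]), 'eef_pos': array([5.74324258e+02, 7.91767936e-02, 2.30344939e+02]), 'tool_rot': array([-8.22309316e-04,  7.07109551e-01,  7.07103231e-01, -6.53705118e-04]), 'force': array([ 0.56004409, -0.38963584, -0.1070656 ]), 'torque': array([-0.00759655, -0.01722352, -0.0341499 ]), 'finger_force': 0.0, 'gripper_width': 85.24813227741257}
scene 470.889601259214 318.8172543709548 203.05250778205374 [[-0.788, -0.297, 0.54, 20.328], [-0.616, 0.365, -0.698, 898.027], [0.01, -0.882, -0.471, 420.591], [0.0, 0.0, 0.0, 1.0]]
side 428.86510873768924 322.5962370536222 197.3151805433537 [[-0.583, 0.576, -0.573, 1177.365], [0.812, 0.42, -0.405, 656.589], [0.007, -0.702, -0.713, 765.762], [0.0, 0.0, 0.0, 1.0]]
wrist 277.1773627575476 321.4595308350862 200.564678473884 [[1.0, -0.0, -0.002, 575.574], [-0.001, -0.961, -0.275, 69.242], [-0.001, 0.275, -0.961, 373.928], [0.0, 0.0, 0.0, 1.0]]
```

View pics/scene0.png

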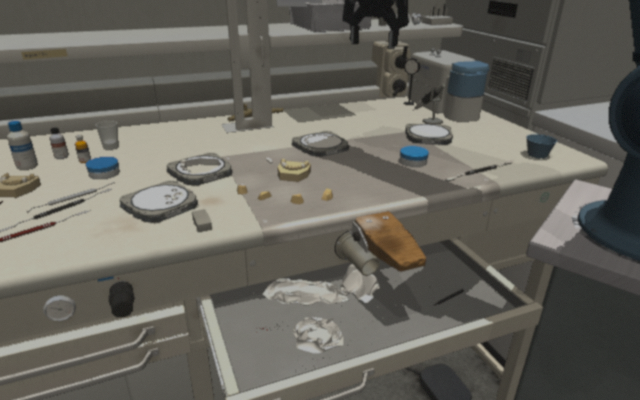

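View pics/wrist0.png

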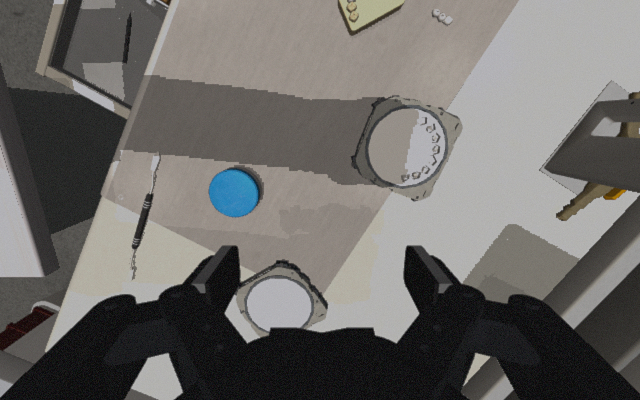

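The scene view shows the model at (294,168) and four offcuts at (242,188), (264,195), (297,198) and (327,194). The stone is at (202,220), the bridge at (268,160) and the tin at (414,155). The wrist view shows that the bench edge is oblique to the world axes.

```bash
python3 - <<'E'
import cv2
im=cv2.imread("pics/side0.png"); cv2.imwrite("pics/side0b.png",im)
a=cv2.imread("pics/scene0.png")[140:280,180:380]; cv2.imwrite("pics/scene0c.png",cv2.resize(a,None,fx=4,fy=4,interpolation=cv2.INTER_CUBIC))
E
```

```text
(no output)
```

View pics/side0b.png

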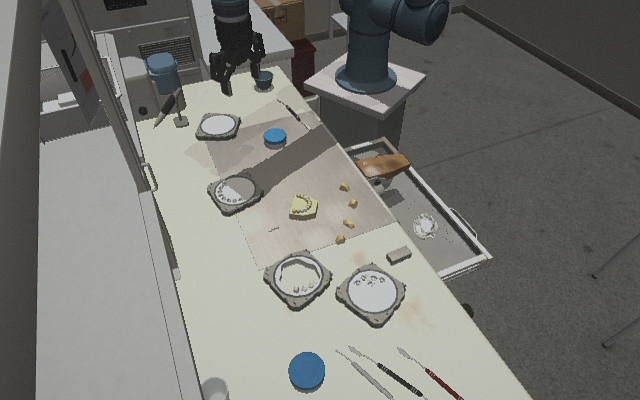

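View pics/scene0c.png

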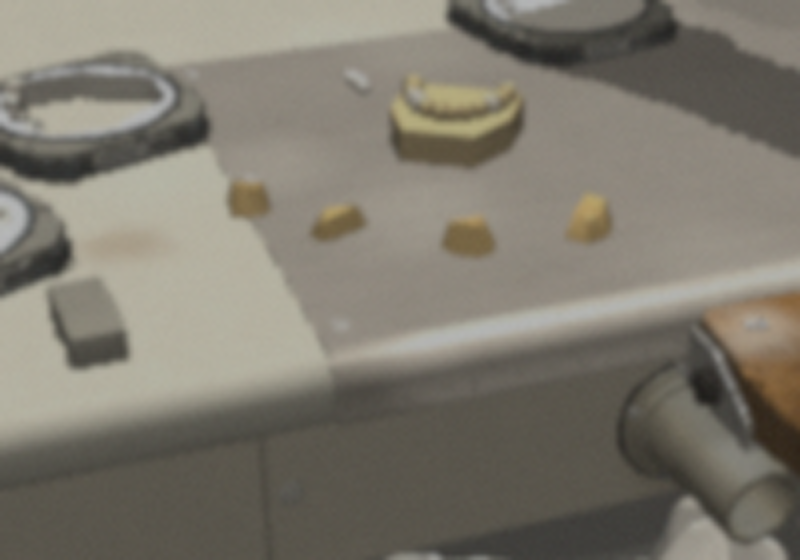

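The side view shows the offcuts at (344,187), (352,203), (348,223) and (340,239), the stone at (399,255) and the model at (303,207). The bench edge runs from about (310,120) to (500,350), with the pin at (383,166).

```bash
cat > h.py <<'E'
import numpy as np, cv2
def cast(c,uv,z):
    T=np.array(c["world_from_camera"]); d=T[:3,:3]@[(uv[0]-c["cx"])/c["fx"],(uv[1]-c["cy"])/c["fy"],1]
    return (T[:3,3]+d*(z-T[2,3])/d[2])[:2]
def blobs(c,roi,mn=15):
    hsv=cv2.cvtColor(np.ascontiguousarray(c["color"]),cv2.COLOR_RGB2HSV)
    m=cv2.inRange(hsv,(10,80,60),(30,255,255)); k=np.zeros_like(m); u0,v0,u1,v1=roi; k[v0:v1,u0:u1]=m[v0:v1,u0:u1]
    n,l,s,ce=cv2.connectedComponentsWithStats(k); return [(ce[i],s[i]) for i in range(1,n) if s[i][4]>=mn]
E
python3 - <<'E'
from h import *
C={n:dict(np.load(f"pics/{n}0.npz")) for n in("scene","side","wrist")}
for n,roi in(("scene",(230,150,340,210)),("side",(280,175,365,250))):
    for ce,s in blobs(C[n],roi): print(n,ce.round(1),s,cast(C[n],ce,7).round(0))
S=C["side"];print("edge side",[cast(S,p,0).round(0) for p in((310,120),(350,165),(397,220),(440,275))])
c=C["scene"];print("edge scene",[cast(c,p,0).round(0) for p in((264,228),(262,224),(380,203),(440,192))])
print("stone",[cast(S,p,16).round() for p in((388,253),(409,246),(411,255),(391,263))],"scene",cast(c,(201,214),16))
print("tin",cast(S,(275,134),28),cast(c,(414,153),28)); print("bridge",cast(S,(273,229),4),cast(c,(269,160),4))
print("model",[cast(S,p,28).round() for p in((293,196),(317,205),(313,218),(290,212))])
print("pin scene",[cast(c,p,-4).round() for p in((355,218),(387,213),(424,260),(400,268))])
g=cv2.cvtColor(S["color"],cv2.COLOR_RGB2GRAY)
for v in(200,220,240,260,280,300,320): print(v,g[v,370:470:4].tolist() if v<260 else g[v,400:500:4].tolist())
E
```

```text
scene [307.5 166.3] [306 163   4   8  15] [618. 167.]
scene [292.7 167. ] [286 165  15   5  44] [641. 190.]
scene [291.3 176.1] [280 173  27   8 110] [612. 228.]
scene [241.6 189.5] [238 186   9   8  63] [647. 336.]
scene [326.9 194.5] [322 189  10  11  85] [504. 248.]
scene [264.  195.1] [259 192  12   8  64] [596. 326.]
scene [296.9 198.9] [291 194  12  10  86] [537. 298.]
side [344.2 187. ] [340 183   9   9  49] [505. 249.]
side [352.8 203.5] [349 200   8   8  46] [541. 298.]
side [348.  223.2] [343 219  11   9  49] [601. 323.]
side [340.  238.8] [336 235   9   9  60] [651. 334.]
edge side [array([316.,  -2.]), array([418., 210.]), array([519., 409.]), array([603., 559.])]
edge scene [array([519., 406.]), array([532., 399.]), array([412., 201.]), array([344.,  85.])]
stone [array([629., 445.]), array([585., 473.]), array([604., 488.]), array([648., 463.])] scene [618.07934581 459.82070408]
tin [459.49480121 -17.21557009] [451.81010901  -3.35457026]
bridge [716.42144293 190.93080931] [712.5105562  189.16902146]
model [array([623., 177.]), array([613., 242.]), array([651., 259.]), a
[... 272 characters left out ...]
104, 138, 138, 139, 169, 168, 194, 195, 149, 142, 138, 138, 81, 50, 166, 197, 62, 85]
240 [192, 192, 193, 195, 192, 193, 193, 192, 193, 193, 185, 138, 139, 138, 139, 135, 137, 134, 137, 139, 141, 145, 142, 133, 54]
260 [72, 198, 193, 191, 191, 192, 190, 138, 137, 136, 136, 139, 139, 137, 139, 140, 146, 196, 193, 193, 186, 131, 82, 82, 87]
280 [194, 193, 190, 191, 191, 190, 192, 194, 189, 191, 182, 85, 128, 86, 92, 90, 84, 87, 85, 91, 87, 87, 88, 86, 88]
300 [96, 194, 193, 188, 184, 187, 192, 191, 191, 192, 191, 192, 189, 192, 180, 78, 87, 87, 93, 88, 81, 88, 91, 83, 88]
320 [189, 185, 183, 186, 189, 188, 186, 189, 191, 189, 189, 189, 188, 194, 192, 192, 187, 190, 162, 86, 86, 89, 89, 83, 88]
```

```bash
cat >> h.py <<'E'
from scipy.spatial.transform import Rotation as Ro
E=np.array([.891,-.453]); S_=np.array([.453,.891])   # inward normal n, along-edge s
def ns(p): return np.array(p[:2])@E, np.array(p[:2])@S_
def plan(pts,a=153,tilt=0):
    from rig import readout
    st=readout.sense(); q=st["tool_rot"]; R=Ro.from_quat(np.r_[q[1:],q[0]])
    c,s=np.cos(np.radians(a)),np.sin(np.radians(a))
    T=Ro.from_matrix(np.array([[c,s,0],[s,-c,0],[0,0,-1]]))*Ro.from_euler('y',tilt,degrees=True)
    print("t",round(st["time"],2),"now n,s,z",np.round([*ns(st["eef_pos"]),st["eef_pos"][2]],1),"turn",((R.inv()*T).as_rotvec()/np.pi).round(3).tolist())
    for n,s_,z in pts: print((n,s_,z),(R.inv().apply(np.r_[n*E+s_*S_,z]-st["eef_pos"])/150).round(3).tolist())
E
python3 -c "
from h import *
plan([(450,400,130),(400,510,60),(380,510,60),(380,510,5),(255,510,5)])"
```

```text
t 0.15 now n,s,z [511.9 260.3 230.6] turn [-0.0, -0.0, -0.35]
(450, 400, 130) [1.016, 0.052, 0.671]
(400, 510, 60) [1.821, 0.088, 1.137]
(380, 510, 60) [1.881, -0.031, 1.137]
(380, 510, 5) [1.881, -0.03, 1.504]
(255, 510, 5) [2.259, -0.773, 1.505]
```

```bash
python3 -m jog '[[[0.9,0.05,0.6],[0,0,-0.35]],[[0.9,0.05,0.6],[0,0,-0.35]],[[0.9,0.05,0.6],[0,0,-0.35]],[[0.9,0.05,0.6],[0,0,-0.35]],[[0.9,0.05,0.6],[0,0,-0.35]],[[0.9,0.05,0.6],[0,0,-0.35]],[[0.9,0.05,0.6],[0,0,-0.35]],[[0.9,0.05,0.6],[0,0,-0.35]],[[0.9,0.05,0.6],[0,0,-0.35]],[[0.9,0.05,0.6],[0,0,-0.35]]]' -0.65; python3 -c "
from h import *
plan([(382,510,50),(382,510,5)])"
```

```text
time: 1.15
eef_pos: [582.3, 135.0, 141.1]
tool_rot: [-0.0, 0.234, 0.972, -0.0]
force: [-0.2, -0.2, -0.7]
gripper_width: 14.9
finger_force: 0.0
t 1.15 now n,s,z [457.7 384.  141.1] turn [-0.0, -0.0, -0.0]
(382, 510, 50) [0.509, 0.836, 0.607]
(382, 510, 5) [0.509, 0.836, 0.907]
```

```bash
python3 -m jog '[[[0.25,0.42,0.3],[0,0,0]],[[0.51,0.84,0.6],[0,0,0]],[[0.51,0.84,0.6],[0,0,0]],[[0.51,0.84,0.6],[0,0,0]],[[0.51,0.84,0.6],[0,0,0]],[[0.51,0.84,0.6],[0,0,0]],[[0.51,0.84,0.6],[0,0,0]]]'; python3 -c "
from h import *
from rig import eyes
c=eyes.read_camera('wrist'); cv2.imwrite('pics/w1.png',c['color'][:,:,::-1])
for ce,s in blobs(c,(0,0,640,400),40): p=cast(c,ce,8); print(ce.round(),s[4],np.round(ns(p)))
plan([(382,510,5),(255,510,5)])"
```

```text
time: 1.85
eef_pos: [572.8, 280.9, 52.5]
tool_rot: [0.001, 0.234, 0.972, 0.0]
force: [-0.1, 0.1, 0.8]
gripper_width: 15.2
finger_force: 0.0
[123.  15.] 2128 [254. 393.]
[193.  20.] 386 [256. 434.]
[231. 157.] 857 [338. 449.]
[317. 169.] 809 [346. 507.]
[387. 226.] 702 [388. 557.]
[428. 272.] 470 [425. 591.]
[309. 300.] 43 [450. 500.]
t 1.9 now n,s,z [383.2 509.8  52.7] turn [0.0, 0.001, -0.001]
(382, 510, 5) [0.011, -0.002, 0.318]
(255, 510, 5) [0.857, -0.005, 0.316]
```

View pics/w1.png

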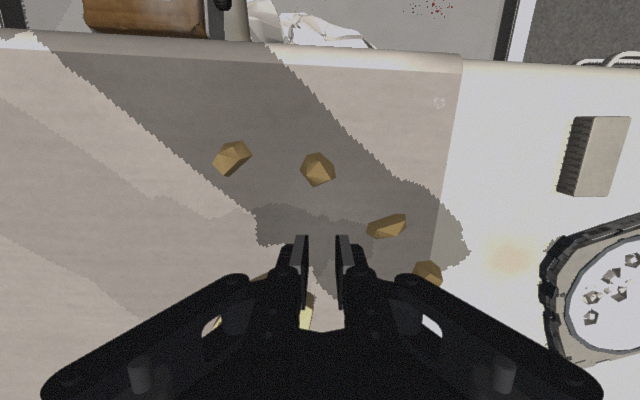

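The wrist view agrees with the earlier estimates. The offcuts are at (231,157), (317,169), (387,226) and (428,272), the edge is at about v=50, and the nozzle ends at about u=245. I'll sweep the middle one first.

```bash
python3 -m jog '[[[0,-0.02,0.16],[0,0,0]],[[0,-0.02,0.25],[0,0,0]],[[0,-0.02,0.32],[0,0,0]],[[0,-0.02,0.32],[0,0,0]],[[0.1,-0.02,0.32],[0,0,0]],[[0.2,-0.02,0.32],[0,0,0]],[[0.27,-0.02,0.32],[0,0,0]],[[0.34,-0.02,0.32],[0,0,0]],[[0.34,-0.02,0.32],[0,0,0]]]'; python3 -c "
from h import *
from rig import eyes
c=eyes.read_camera('wrist'); cv2.imwrite('pics/w2.png',c['color'][:,:,::-1])
for ce,s in blobs(c,(0,0,640,400),40): p=cast(c,ce,8); print(ce.round(),s[4],np.round(ns(p)))
plan([(255,507,5),(255,507,60)])"
```

```text
time: 2.8
eef_pos: [522.9, 303.4, 3.6]
tool_rot: [-0.0, 0.232, 0.973, -0.0]
force: [0.3, 0.0, -0.1]
gripper_width: 14.8
finger_force: 0.0
[84. 51.] 10437 [229. 400.]
[178.  47.] 44 [228. 443.]
[68. 71.] 41 [238. 390.]
[171. 107.] 538 [253. 435.]
[321. 218.] 1359 [309. 507.]
[217. 263.] 1174 [336. 449.]
t 2.85 now n,s,z [329.5 507.3   3.6] turn [-0.0, 0.0, 0.0]
(255, 507, 5) [0.498, -0.005, -0.009]
(255, 507, 60) [0.498, -0.005, -0.376]
```

```bash
python3 -m jog '[[[0.07,0,0],[0,0,0]],[[0.14,0,0],[0,0,0]],[[0.21,0,0],[0,0,0]],[[0.28,0,0],[0,0,0]],[[0.35,0,0],[0,0,0]],[[0.42,0,0],[0,0,0]],[[0.49,0,0],[0,0,0]],[[0.49,0,0],[0,0,0]],[[0.49,0,-0.2],[0,0,0]],[[0.49,0,-0.35],[0,0,0]],[[0.49,0,-0.35],[0,0,0]]]'; python3 -c "
from h import *
from rig import eyes
c=eyes.read_camera('wrist'); cv2.imwrite('pics/w3.png',c['color'][:,:,::-1])
for ce,s in blobs(c,(0,0,640,400),40): p=cast(c,ce,8); print(ce.round(),s[4],np.round(ns(p)))
plan([(363,425,60),(363,425,5),(255,533,5)],108)"
```

```text
time: 3.95
eef_pos: [462.1, 337.3, 59.2]
tool_rot: [0.003, 0.233, 0.972, 0.002]
force: [1.0, -0.3, 0.0]
gripper_width: 14.9
finger_force: 0.0
[166.  97.] 16930 [175. 408.]
[314. 162.] 215 [218. 505.]
[216. 203.] 187 [248. 433.]
t 4.0 now n,s,z [258.4 508.9  57.5] turn [0.001, 0.0, 0.25]
(363, 425, 60) [-0.696, -0.561, -0.017]
(363, 425, 5) [-0.695, -0.563, 0.35]
(255, 533, 5) [0.025, 0.156, 0.351]
```

View pics/w3.png

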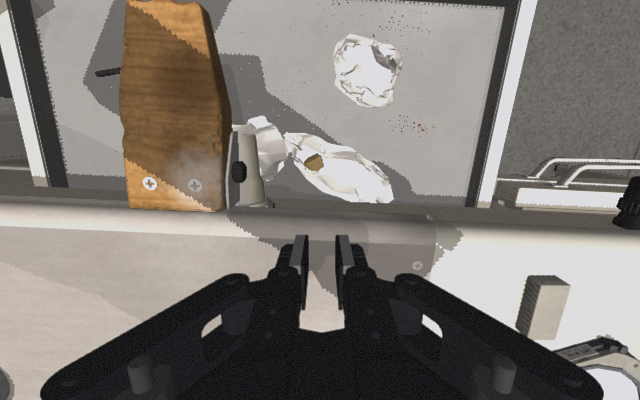

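The first offcut lies in the drawer on crumpled paper at (314,162), left of the nozzle. Next is the one at s=449, swept diagonally away from the nozzle.

```bash
python3 -m jog '[[[-0.35,-0.28,0],[0,0,0.05]],[[-0.7,-0.57,0],[0,0,0.1]],[[-0.7,-0.57,0],[0,0,0.15]],[[-0.7,-0.57,0],[0,0,0.2]],[[-0.7,-0.57,0],[0,0,0.25]],[[-0.7,-0.57,0],[0,0,0.25]],[[-0.7,-0.57,0.15],[0,0,0.25]],[[-0.7,-0.57,0.28],[0,0,0.25]],[[-0.7,-0.57,0.35],[0,0,0.25]],[[-0.7,-0.57,0.35],[0,0,0.25]],[[-0.7,-0.57,0.35],[0,0,0.25]]]'; python3 -c "
from h import *
plan([(335,450,5),(255,531,5)],108)"
```

```text
time: 5.1
eef_pos: [513.6, 211.8, 2.7]
tool_rot: [-0.0, 0.588, 0.809, -0.0]
force: [-0.1, 0.1, 0.7]
gripper_width: 15.4
finger_force: 0.0
t 5.1 now n,s,z [361.7 421.4   2.7] turn [-0.0, 0.0, -0.0]
(335, 450, 5) [0.26, 0.005, -0.015]
(255, 531, 5) [1.019, 0.009, -0.015]
```

```bash
python3 -m jog '[[[0.07,0,-0.01],[0,0,0]],[[0.14,0,-0.01],[0,0,0]],[[0.21,0,-0.01],[0,0,0]],[[0.28,0,-0.01],[0,0,0]],[[0.35,0,-0.01],[0,0,0]],[[0.42,0,-0.01],[0,0,0]],[[0.42,0,-0.01],[0,0,0]]]'; python3 -c "
from h import *
from rig import eyes
c=eyes.read_camera('wrist')
for ce,s in blobs(c,(0,0,640,400),300): p=cast(c,ce,8); print(ce.round(),s[4],np.round(ns(p)))
plan([(255,531,5)],108)"
```

```text
time: 5.8
eef_pos: [494.0, 273.5, 4.9]
tool_rot: [-0.0, 0.587, 0.81, 0.0]
force: [0.5, 0.4, 1.1]
gripper_width: 14.7
finger_force: 0.5
[ 76. 158.] 22567 [193. 417.]
[290. 110.] 319 [254. 510.]
[197. 212.] 454 [254. 437.]
[529. 228.] 1523 [387. 557.]
[322. 227.] 1274 [307. 478.]
[618. 236.] 1412 [425. 589.]
t 5.85 now n,s,z [316.8 467.    4.9] turn [0.0, -0.0, 0.0]
(255, 531, 5) [0.592, 0.007, -0.001]
```

```bash
python3 -m jog '[[[0.07,0,0],[0,0,0]],[[0.14,0,0],[0,0,0]],[[0.21,0,0],[0,0,0]],[[0.28,0,0],[0,0,0]],[[0.35,0,0],[0,0,0]],[[0.42,0,0],[0,0,0]],[[0.49,0,0],[0,0,0]],[[0.56,0,0],[0,0,0]],[[0.58,0,0],[0,0,0]],[[0.58,0,-0.2],[0,0,0]],[[0.58,0,-0.35],[0,0,0]],[[0.58,0,-0.35],[0,0,0]]]'; python3 -c "
from h import *
from rig import eyes
c=eyes.read_camera('wrist'); cv2.imwrite('pics/w4.png',c['color'][:,:,::-1])
for ce,s in blobs(c,(0,0,640,400),80): p=cast(c,ce,8); print(ce.round(),s[4],np.round(ns(p)))
plan([(422,553,60),(422,553,5)])"
```

```text
time: 7.05
eef_pos: [470.1, 356.2, 60.7]
tool_rot: [0.001, 0.588, 0.809, 0.003]
force: [0.7, 0.5, 1.0]
gripper_width: 14.5
finger_force: 0.0
[137. 240.] 9766 [171. 419.]
[311. 178.] 136 [232. 546.]
[293. 185.] 174 [227. 534.]
[460. 292.] 258 [384. 565.]
[516. 305.] 609 [427. 590.]
t 7.1 now n,s,z [257.  529.3  59. ] turn [0.001, 0.0, -0.25]
(422, 553, 60) [-0.666, 0.886, -0.004]
(422, 553, 5) [-0.666, 0.885, 0.363]
```

View pics/w4.png

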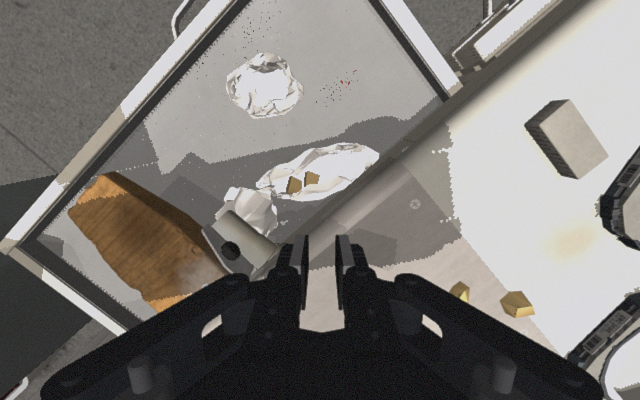

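Two offcuts are in the drawer, at (293,185) and (311,178). The other two are still on the bench at (460,292) and (516,305). Next is the elongated one.

```bash
python3 -m jog '[[[-0.33,0.44,0],[0,0,-0.05]],[[-0.67,0.88,0],[0,0,-0.1]],[[-0.67,0.88,0],[0,0,-0.15]],[[-0.67,0.88,0],[0,0,-0.2]],[[-0.67,0.88,0],[0,0,-0.25]],[[-0.67,0.88,0],[0,0,-0.25]],[[-0.67,0.88,0],[0,0,-0.25]],[[-0.67,0.88,0.15],[0,0,-0.25]],[[-0.67,0.88,0.28],[0,0,-0.25]],[[-0.67,0.88,0.35],[0,0,-0.25]],[[-0.67,0.88,0.36],[0,0,-0.25]],[[-0.67,0.88,0.36],[0,0,-0.25]]]'; python3 -c "
from h import *
from rig import eyes
c=eyes.read_camera('wrist')
for ce,s in blobs(c,(0,0,640,400),300): p=cast(c,ce,8); print(ce.round(),s[4],np.round(ns(p)))
plan([(255,555,5)])"
```

```text
time: 8.3
eef_pos: [624.0, 299.8, 3.1]
tool_rot: [-0.0, 0.234, 0.972, -0.0]
force: [1.0, 0.7, 0.3]
gripper_width: 14.8
finger_force: 0.0
[337. 195.] 1333 [388. 558.]
[393. 261.] 1084 [426. 590.]
[184. 273.] 406 [433. 473.]
t 8.35 now n,s,z [420.6 550.3   3.9] turn [0.0, 0.0, -0.0]
(255, 555, 5) [1.106, 0.027, -0.008]
```

```bash
python3 -m jog '[[[0.05,0,-0.005],[0,0,0]],[[0.11,0.02,-0.005],[0,0,0]],[[0.18,0.03,-0.005],[0,0,0]],[[0.25,0.04,-0.005],[0,0,0]],[[0.32,0.04,-0.005],[0,0,0]],[[0.39,0.04,-0.005],[0,0,0]],[[0.46,0.04,-0.005],[0,0,0]],[[0.53,0.04,-0.005],[0,0,0]],[[0.6,0.04,-0.005],[0,0,0]],[[0.6,0.04,-0.005],[0,0,0]]]'; python3 -c "
from h import *
from rig import eyes
c=eyes.read_camera('wrist')
for ce,s in blobs(c,(0,0,640,400),300): p=cast(c,ce,8); print(ce.round(),s[4],np.round(ns(p)))
plan([(255,556,5)])"
```

```text
time: 9.35
eef_pos: [545.0, 346.7, 3.9]
tool_rot: [-0.001, 0.233, 0.973, -0.0]
force: [0.2, 0.7, 1.0]
gripper_width: 15.0
finger_force: 0.0
[42. 16.] 2220 [215. 433.]
[ 18. 101.] 1258 [251. 412.]
[ 79. 107.] 594 [253. 440.]
[265.  99.] 313 [250. 529.]
[330. 219.] 1275 [310. 560.]
t 9.4 now n,s,z [329.5 555.9   4. ] turn [-0.0, -0.0, 0.0]
(255, 556, 5) [0.499, -0.003, -0.007]
```

```bash
python3 -m jog '[[[0.07,0,0],[0,0,0]],[[0.14,0,0],[0,0,0]],[[0.21,0,0],[0,0,0]],[[0.28,0,0],[0,0,0]],[[0.35,0,0],[0,0,0]],[[0.42,0,0],[0,0,0]],[[0.49,0,0],[0,0,0]],[[0.49,0,0],[0,0,0]],[[0.49,0,-0.2],[0,0,0]],[[0.49,0,-0.35],[0,0,0]],[[0.49,0,-0.35],[0,0,0]]]'; python3 -c "
from h import *
from rig import eyes
c=eyes.read_camera('wrist'); cv2.imwrite('pics/w5.png',c['color'][:,:,::-1])
for ce,s in blobs(c,(0,0,640,400),80): p=cast(c,ce,8); print(ce.round(),s[4],np.round(ns(p)))
plan([(370,591,80),(461,591,60),(461,591,5)],153,-22)"
```

```text
time: 10.5
eef_pos: [484.1, 381.0, 60.2]
tool_rot: [0.003, 0.234, 0.972, 0.002]
force: [1.6, 0.3, 0.5]
gripper_width: 14.7
finger_force: 0.0
[99. 98.] 16999 [175. 413.]
[336. 150.] 233 [210. 569.]
[273. 163.] 201 [218. 525.]
[291. 170.] 147 [223. 537.]
[155. 204.] 224 [248. 437.]
t 10.55 now n,s,z [258.2 557.8  58.5] turn [0.001, -0.121, -0.0]
(370, 591, 80) [-0.743, 0.219, -0.141]
(461, 591, 60) [-1.349, 0.22, -0.006]
(461, 591, 5) [-1.348, 0.218, 0.361]
```

View pics/w5.png

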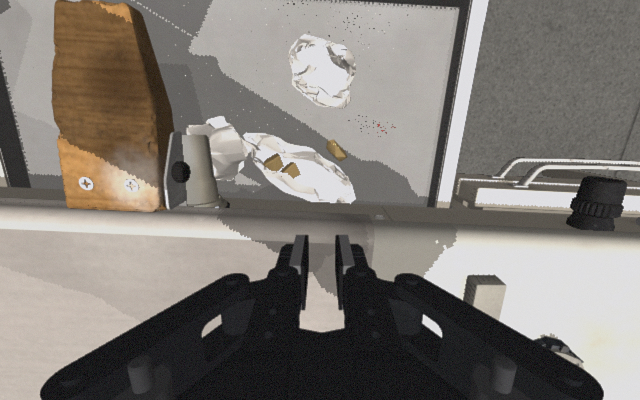

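Three offcuts are in the drawer: (273,163), (291,170) and (336,150). The last one is near the reach limit, so I'll tilt the tool outward for it.

```bash
python3 -m jog '[[[-0.3,0.1,-0.15],[0,-0.04,0]],[[-0.6,0.2,-0.15],[0,-0.08,0]],[[-0.9,0.22,-0.15],[0,-0.12,0]],[[-0.95,0.22,-0.15],[0,-0.12,0]],[[-0.95,0.22,-0.15],[0,-0.12,0]],[[-0.95,0.22,-0.15],[0,-0.12,0]]]'; python3 -c "
from h import *
plan([(463,591,60),(463,591,5)],153,-22)
from rig import readout; print(readout.sense()['joint_pos'])"
```

```text
time: 11.15
eef_pos: [622.1, 343.6, 78.0]
tool_rot: [0.181, 0.229, 0.955, -0.044]
force: [0.6, -0.2, 0.1]
gripper_width: 15.3
finger_force: 0.0
t 11.15 now n,s,z [398.6 588.   78. ] turn [-0.001, -0.003, 0.0]
(463, 591, 60) [-0.353, 0.017, 0.268]
(463, 591, 5) [-0.219, 0.018, 0.609]
[ 0.55260458  0.58226255 -0.06425881  0.72431576 -0.31866086  0.99152869]
```

```bash
python3 -m jog '[[[-0.2,0.02,0.13],[0,0,0]],[[-0.35,0.02,0.27],[0,0,0]],[[-0.35,0.02,0.27],[0,0,0]],[[-0.35,0.02,0.27],[0,0,0]]]'; python3 -c "
from h import *
from rig import eyes
c=eyes.read_camera('wrist')
for ce,s in blobs(c,(0,0,640,400),300): p=cast(c,ce,8); print(ce.round(),s[4],np.round(ns(p)))
plan([(463,590,5),(463,590,8)],153,-22)"
```

```text
time: 11.55
eef_pos: [680.7, 317.5, 60.0]
tool_rot: [0.181, 0.23, 0.955, -0.044]
force: [-0.5, 0.9, 0.4]
gripper_width: 14.6
finger_force: 0.0
[321. 148.] 880 [427. 591.]
[161. 172.] 960 [444. 483.]
[135. 193.] 592 [462. 458.]
t 11.6 now n,s,z [462.2 591.6  60.4] turn [-0.0, -0.003, 0.0]
(463, 590, 5) [0.133, -0.014, 0.345]
(463, 590, 8) [0.126, -0.014, 0.326]
```

```bash
python3 -m jog '[[[0.05,-0.01,0.13],[0,0,0]],[[0.1,-0.01,0.25],[0,0,0]],[[0.12,-0.01,0.31],[0,0,0]],[[0.12,-0.01,0.315],[0,0,0]],[[0.12,-0.01,0.315],[0,0,0]]]'; python3 -c "
from h import *
plan([(453,590,8),(330,590,8)],153,-22)"
```

```text
time: 12.1
eef_pos: [681.2, 316.8, 10.8]
tool_rot: [0.182, 0.229, 0.955, -0.044]
force: [0.6, 0.1, 0.4]
gripper_width: 15.0
finger_force: 0.0
t 12.1 now n,s,z [463.5 590.8  10.8] turn [0.0, -0.002, 0.0]
(453, 590, 8) [0.074, -0.009, -0.01]
(330, 590, 8) [0.836, -0.009, -0.311]
```

```bash
python3 -m jog '[[[0.07,0,-0.01],[0,0,0]],[[0.13,0,-0.035],[0,0,0]],[[0.195,0,-0.06],[0,0,0]],[[0.26,0,-0.085],[0,0,0]],[[0.32,0,-0.11],[0,0,0]],[[0.385,0,-0.135],[0,0,0]],[[0.45,0,-0.16],[0,0,0]],[[0.51,0,-0.185],[0,0,0]],[[0.575,0,-0.21],[0,0,0]],[[0.64,0,-0.235],[0,0,0]],[[0.64,0,-0.235],[0,0,0]]]'; python3 -c "
from h import *
from rig import eyes
c=eyes.read_camera('wrist')
for ce,s in blobs(c,(0,0,640,400),300): p=cast(c,ce,8); print(ce.round(),s[4],np.round(ns(p)))
plan([(340,591,8),(255,591,8),(255,591,65)],153,-22)"
```

```text
time: 13.2
eef_pos: [588.8, 363.6, 7.5]
tool_rot: [0.182, 0.228, 0.955, -0.044]
force: [0.1, -0.7, 0.1]
gripper_width: 15.1
finger_force: 0.3
[321. 224.] 1285 [342. 591.]
t 13.25 now n,s,z [360.5 590.6   7.4] turn [0.0, -0.002, 0.0]
(340, 591, 8) [0.128, -0.001, -0.055]
(255, 591, 8) [0.655, -0.0, -0.263]
(255, 591, 65) [0.515, -0.001, -0.616]
```

```bash
python3 -m jog '[[[0.065,0,-0.03],[0,0,0]],[[0.13,0,-0.055],[0,0,0]],[[0.195,0,-0.08],[0,0,0]],[[0.26,0,-0.105],[0,0,0]],[[0.325,0,-0.13],[0,0,0]],[[0.39,0,-0.155],[0,0,0]],[[0.45,0,-0.18],[0,0,0]],[[0.515,0,-0.21],[0,0,0]],[[0.585,0,-0.235],[0,0,0]],[[0.655,0,-0.265],[0,0,0]],[[0.655,0,-0.265],[0,0,0]]]'; python3 -m jog '[[[-0.07,0,-0.15],[0,0,0]],[[-0.14,0,-0.35],[0,0,0]],[[-0.14,0,-0.35],[0,0,0]],[[-0.14,0,-0.35],[0,0,0]],[[-0.14,0,-0.35],[0,0,0]],[[-0.14,0,-0.35],[0,0,0]]]';  python3 -c "
from rig import eyes
import cv2
c=eyes.read_camera('scene'); a=c['color'][140:340,180:440,::-1]
cv2.imwrite('pics/w6.png',cv2.resize(a,None,fx=3,fy=3,interpolation=cv2.INTER_CUBIC))"
```

```text
time: 14.35
eef_pos: [494.1, 411.5, 8.2]
tool_rot: [0.182, 0.228, 0.955, -0.044]
force: [0.5, -0.1, 0.1]
gripper_width: 14.9
finger_force: 0.0
time: 14.95
eef_pos: [495.2, 409.8, 63.4]
tool_rot: [0.182, 0.229, 0.955, -0.045]
force: [-0.3, -0.3, -0.3]
gripper_width: 15.0
finger_force: 0.0
```

View pics/w6.png

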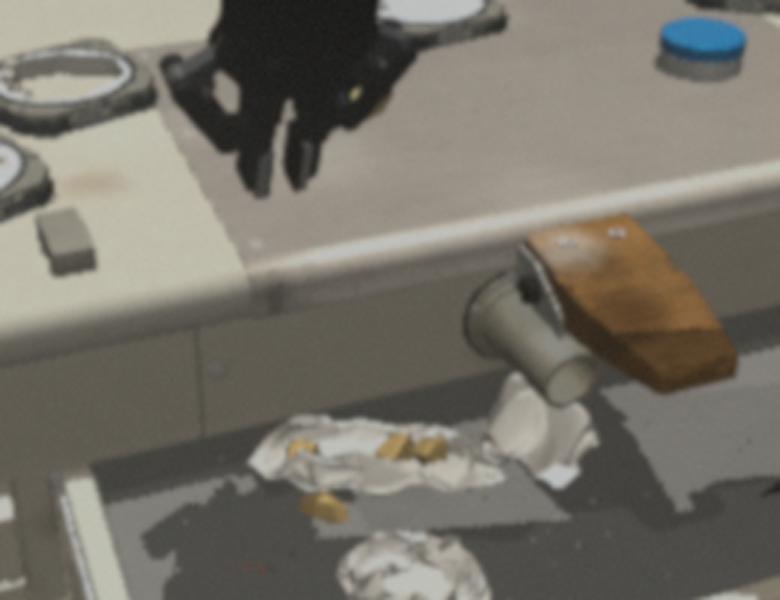

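All four offcuts are in the drawer, at crop positions (302,448), (396,445), (431,448) and (324,506). The bench is clear, and the stone and tin are where they stood.

```bash
python3 -c "
from rig import job_done
print(job_done())"
```

```text
the job is handed in; nothing more can be done
None
```

I swept all four offcuts off the bench edge, clear of the bench pin, and the last picture shows them lying in the catch drawer; the job is handed in at about 15 s, but no verdict was returned.

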